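# Put the microscope optics back in their storage rack

## Task

The four cleaned microscope optics stand in a row in the white drying rack; move them one by one to the aluminium storage rack, each into the round seat made for it: widest optic in the widest seat, and so on down to the slim tube in the narrowest. They are glass: keep them upright with the lens end up, set each down gently and flat on the felt inside the rim, and do not drop any. Leave the bottle of lens fluid in the drying rack and the air blower beside the racks where they are.

Things in the scene. Friction and masses are not known exactly. Their poses are not given: they have to be found in the camera images.
- objective_mid (a point): Main objective lens of the microscope: the widest and lowest optic, a pale grey round housing 64 mm in diameter with a black knurled ring, 52 mm tall (the top 6 mm is a 58 mm flange), large glass on top; about 0.32 kg. Stands upright, glass end up, in one of the bays of the drying rack (which one varies). Point: on its axis, half-way up; z along its axis, up. 
- adapter_mid (a point): Camera adapter: pale grey round body 52 mm in diameter and 50 mm high with a 40 mm threaded steel collar above, 62 mm tall in all, small glass on top; about 0.2 kg. Stands upright, glass end up, in one of the bays of the drying rack (which one varies). Point: on its axis, half-way up; z along its axis, up. 
- eyepiece_mid (a point): Eyepiece: black round body 40 mm in diameter from 18 to 58 mm height on a bright 34 mm barrel (its foot), rubber eyecup on top, 66 mm tall in all; about 0.13 kg. Stands upright, glass end up, in one of the bays of the drying rack (which one varies). Point: on its axis, half-way up; z along its axis, up. 
- relay_mid (a point): Relay tube: slim bright aluminium tube 26 mm in diameter with black end bands, 72 mm tall, glass on top; about 0.09 kg. Stands upright, glass end up, in one of the bays of the drying rack (which one varies). Point: on its axis, half-way up; z along its axis, up. 
- seat_objective: Seat of the main objective, the widest: shallow round grey cup with dark felt floor, fixed in the storage rack, place in the row varies; bore 76 mm, outside 84 mm, felt 4 mm and rim top 9 mm above its underside. Origin: centre of the underside, 14 mm above the table; z up, y along the row. The rack: fixed aluminium plate 104 x 382 mm, four seats 88 mm apart, end plates 32 mm high.
- seat_adapter: Seat of the camera adapter, the second widest: shallow round grey cup with dark felt floor, fixed in the storage rack, place in the row varies; bore 64 mm, outside 72 mm, felt 4 mm and rim top 9 mm above its underside. Origin: centre of the underside, 14 mm above the table; z up, y along the row. Both racks' rows run across the robot's front (turned up to 0.1 rad), one nearer, one farther, in either order.
- seat_eyepiece: Seat of the eyepiece, the second narrowest: shallow round grey cup with dark felt floor, fixed in the storage rack, place in the row varies; bore 48 mm, outside 56 mm, felt 4 mm and rim top 9 mm above its underside. Origin: centre of the underside, 14 mm above the table; z up, y along the row. 
- seat_relay: Seat of the relay tube, the narrowest: shallow round grey cup with dark felt floor, fixed in the storage rack, place in the row varies; bore 36 mm, outside 44 mm, felt 4 mm and rim top 9 mm above its underside. Origin: centre of the underside, 14 mm above the table; z up, y along the row. 
- fluid_bottle: Not to be moved: small amber bottle of lens fluid with a black cap, 34 mm in diameter, 72 mm tall, loose, standing in the remaining bay of the drying rack among the optics. Origin: centre of its underside. The drying rack: fixed white tray 100 x 414 mm, floor 14 mm above the table, five bays in a row 80 mm apart between ribs 6 mm high.
- blower: Not to be moved: dark rubber air blower standing loose on the table right of the racks, bulb 54 mm in diameter, 94 mm tall with its thin nozzle up. Origin: centre of its underside.
There are look-alikes about, which are no part of the job. Leave any yellow look-alike of the part that bears relay_mid alone.

How it is judged (in metres and radians):
At the end, for the whole second after the job is handed in: Each of the four optics stands upright (within 0.08 rad) and at rest on the felt of its own seat (height within 4 mm, axis within 10 mm of the seat's centre), all let go (horizontal distance between objective_mid and seat_objective below 0.01 m and z of objective_mid in the frame of seat_objective between 0.026 and 0.0335 m and angle between each of objective_mid, adapter_mid, eyepiece_mid, relay_mid's own z axis and vertical below 0.08 rad and linear speed of each of objective, adapter, eyepiece, relay below 0.02 m/s and horizontal distance between adapter_mid and seat_adapter below 0.01 m and z of adapter_mid in the frame of seat_adapter between 0.031 and 0.0385 m and horizontal distance between eyepiece_mid and seat_eyepiece below 0.01 m and z of eyepiece_mid in the frame of seat_eyepiece between 0.033 and 0.0405 m and horizontal distance between relay_mid and seat_relay below 0.01 m and z of relay_mid in the frame of seat_relay between 0.036 and 0.0435 m); the robot touches nothing.
It fails at once if an optic is tipped over (more than 45 degrees) (angle between any of objective_mid, adapter_mid, eyepiece_mid, relay_mid's own z axis and vertical above 0.785 rad).
It fails at once if an optic is dropped (falls freely from more than about 2 cm) ((linear speed of objective above 0.65 m/s and contact force between objective and the fingers below 0.2 N) or (linear speed of adapter above 0.65 m/s and contact force between adapter and the fingers below 0.2 N) or (linear speed of eyepiece above 0.65 m/s and contact force between eyepiece and the fingers below 0.2 N) or (linear speed of relay above 0.65 m/s and contact force between relay and the fingers below 0.2 N)).
It fails at once if the bottle of lens fluid is knocked over or shifted by more than 20 mm (distance of fluid_bottle from where it was at the start of the episode above 0.02 m or angle between fluid_bottle's own z axis and vertical above 0.5 rad).
It fails at once if the air blower is knocked over or shifted by more than 20 mm (distance of blower from where it was at the start of the episode above 0.02 m or angle between blower's own z axis and vertical above 0.5 rad).
It also fails if it takes over 120 s, if anything falls off the work surface, if the arm or the gripper's body presses on something with over 40 N, if the wrist force passes 120 N, or if a joint passes its speed limit or range.

## Robot

A 6-joint arm with a two-finger parallel gripper is mounted at the origin on the work surface. World frame = base frame: x ahead of the robot, y to its left, z up, the work surface at z = 0. Lengths are in m, angles in degrees, forces in N, time in s.
With the tool pointing down it reaches from about 0.225 to 0.725 m from the base axis. Payload 3.1 kg.
Tool frame: the origin (TCP) lies at the very end of the fingers, on their centre line; the grasp point (between the pads) lies 19 mm behind it (tcp_to_grasp is the distance from the TCP to the grasp point, in m); z points along the fingers, y is the direction in which the jaws open and shut (so a half turn about z gives the same grasp; the last joint's range is limited). The gripper opens to 85 mm and grips with 20 to 120 N. Pads are 22 mm wide; open, the fingers measure 114 mm over their backs; the gripper's body (76 mm by 85 mm) begins 54 mm behind the grasp point. The pads swing forward as they close: fully open they stand 13 mm farther back than shut.
Start: joints at [64.125, 2.75, 5.684, 92.934, 0, 82.678], TCP at [0.167, 0.498, 0.196] pointing down, gripper open.
Joint ranges: [-166.93, 166.93], [-56.73, 111.36], [-69.38, 81.34], [-121.58, 131.49], [-85.45, 84.26], [-180, 180]. Speed limits (degrees/s): [159.86, 159.86, 180, 180, 180, 180].

## Interface

Orientations are given as [roll, pitch, yaw] about the fixed x, y, z axes, in that order (R = Rz(yaw) Ry(pitch) Rx(roll)).
In Python, from workcell import reach, move_linear, move_joints, move_gripper, sleep, solve_ik, get_state, grab_frame, IKError, close_job, look_for, regions_of, tcp_to_grasp gives the robot as it stands. Calls block until the motion is done:
- reach(position, orientation): joint-space move of the TCP to a pose.
- move_linear(position, attitude=None, vel=0.15): straight line of the TCP; attitude=None keeps the orientation; vel is the mean speed in m/s.
- move_joints(angles): joint-space move.
- move_gripper(opening, force=None): opening from 0.0 (shut) to 1.0 (fully open); force is the grip in N (None keeps the last); returns when the fingers have stopped.
- sleep(seconds).
- solve_ik(position, orientation): joint angles nearest the present ones, or None.
- get_state(): the state.
- grab_frame(name): name is "scene" or "top"; returns a dict with "frame" (480x640x3 uint8, red, green, blue), "K" (3x3 intrinsics, pixels), "position" and "orientation" of the camera in the world. Camera axes: x right, y down, z forward; pixel columns grow to the right and rows downward; lengths in m; the calibration is good to about 2 mm. A picture is of the moment at which its call begins. There is no depth.
A pose or a line that the arm cannot do raises IKError and nothing moves.
- close_job(): hands the job in, once; it reports no verdict.
Trained networks look in the newest picture that a camera, given by its name, has taken for a name from the list of things; names that differ only in an ending like _2 or _b are one class to them, and where a whole thing is asked for, a point or a joint stands for the part that bears it (a point fixed in the world has none). Each returns a list of dicts, best first, with "conf" (0 to 1); they miss things now and then, are a little off and sometimes report something else, mostly with a low value. They report only what shows in the picture. A call takes as long as a camera call. They do not tell look-alikes from the thing itself.
- look_for(camera, name): "point" ([column, row] in pixels, amid what is visible of it).
- regions_of(camera, name): "region" (480x640 bool, what is visible of it) and "point" ([column, row] in pixels, amid what is visible of it).
The state is a dict: "clock": time; "qpos": joint angles; "dq": joint speeds; "joint_torque": joint torques, N m; "eef_pos": TCP position; "ee_rot": TCP orientation; "contact_force": force on the tool from outside, world axes, zero at the start; "wrist_torque": the same for the moment, N m; "gripper_width": opening from 0.0 (shut) to 1.0 (fully open).
Only numpy, scipy, OpenCV 4.12 (cv2) and the standard library are available. Lean on these libraries where they do the work, as an engineer would, in place of code of your own. Each camera call takes 0.05 s, during which the arm holds its last target.

## Working session

There is one attempt and no reset: what is moved stays moved. The work goes in short steps, each a Python script; the robot and the scene stay as the last script left them, time stands still between calls to the robot, and variables do not carry over. Pictures are saved under pics/ and viewed, and the job is handed in when it is done.

```bash
mkdir -p pics; ls
python3 - <<'E'
from workcell import *
import cv2
for c in ("scene","top"):
    f=grab_frame(c); cv2.imwrite(f"pics/{c}0.png",f["frame"][:,:,::-1]); print(c,f["K"],f["position"],f["orientation"])
    for n in ["objective_mid","adapter_mid","eyepiece_mid","relay_mid","seat_objective","seat_adapter","seat_eyepiece","seat_relay","fluid_bottle","blower"]:
        print(n,[(round(d["conf"],2),[round(x) for x in d["point"]]) for d in look_for(c,n)])
print(get_state(),tcp_to_grasp)
E
```

```text
pics
scene [[562.75312575   0.         325.22994661]
 [  0.         562.75312575 237.40281951]
 [  0.           0.           1.        ]] [1.16262218 0.27190587 0.56122967] [-122.25493991    0.94297933  120.89489907]
objective_mid [(0.68, [298, 235]), (0.57, [490, 392])]
adapter_mid [(0.63, [336, 242])]
eyepiece_mid [(0.72, [423, 266])]
relay_mid [(0.87, [407, 225]), (0.67, [381, 249]), (0.63, [437, 229]), (0.4, [486, 395])]
seat_objective [(0.81, [301, 334]), (0.45, [178, 231]), (0.4, [381, 248])]
seat_adapter [(0.85, [358, 350])]
seat_eyepiece [(0.62, [489, 394])]
seat_relay [(0.73, [418, 372])]
fluid_bottle [(0.88, [473, 283]), (0.24, [381, 249])]
blower [(0.86, [175, 229])]
top [[476.02669328   0.         321.66963877]
 [  0.         476.02669328 228.56197897]
 [  0.           0.           1.        ]] [ 0.42045851 -0.11285757  0.98531405] [-174.98519879    0.18834911  -89.72462906]
objective_mid [(0.59, [372, 253])]
adapter_mid [(0.56, [336, 248])]
eyepiece_mid [(0.8, [252, 247])]
relay_mid [(0.78, [262, 302]), (0.66, [294, 246]), (0.47, [293, 308]), (0.28, [333, 249])]
seat_obj
[... 197 characters left out ...]
2])]
blower [(0.56, [472, 208])]
{'clock': 1.1, 'qpos': array([6.41251482e+01, 2.74873760e+00, 5.68535235e+00, 9.29335518e+01,
       1.99569306e-03, 8.26780019e+01]), 'dq': array([-0.08509815, -0.07081167, -0.030738  ,  0.07055148,  0.02490122,
        0.0493328 ]), 'joint_torque': array([-4.50829748e-05, -3.38655353e+01,  3.20165277e+01,  1.27688058e-03,
       -1.27816029e-04,  1.14059938e-05]), 'eef_pos': array([0.1670445 , 0.49772445, 0.19643894]), 'ee_rot': array([ 1.79996708e+02, -1.58905841e-03,  1.61447146e+02]), 'contact_force': array([-0.13261479, -0.13742706, -0.23135562]), 'wrist_torque': array([-0.01931535,  0.06757264,  0.06055112]), 'gripper_width': 1.0011970254197633} 0.0187
```

View pics/scene0.png

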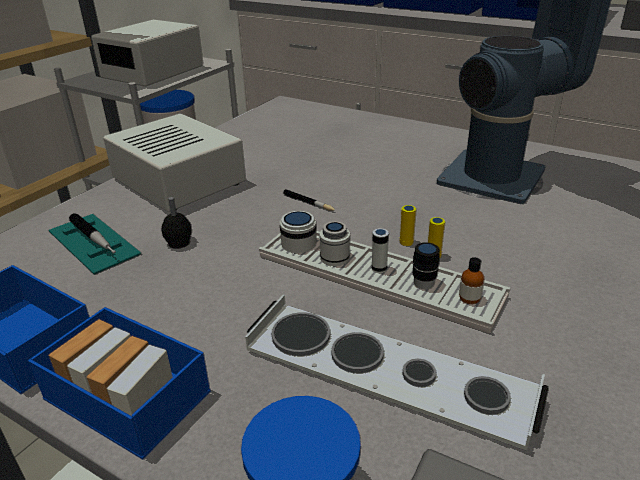

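View pics/top0.png

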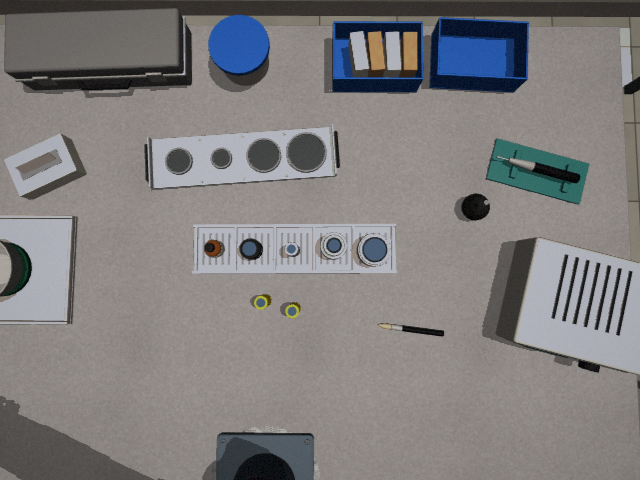

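The row in the drying rack, left to right in the top view, is bottle (212,248), eyepiece (252,247), relay (292,248), adapter (334,246) and objective (374,250). The two yellow tubes at (262,302) and (292,310) are decoys. The seats are eyepiece (180,161), relay (221,158), adapter (264,155) and objective (307,152). Next I'll fit silhouettes to get positions.

```bash
cat > vis.py <<'E'
from workcell import *
import numpy as np, cv2
from scipy.spatial.transform import Rotation as Ro
from scipy.optimize import minimize
P={"objective_mid":[(0,32),(46,32),(46,29),(52,29)],"adapter_mid":[(0,26),(50,26),(50,20),(62,20)],
"eyepiece_mid":[(0,17),(18,17),(18,20),(58,20),(66,17)],"relay_mid":[(0,13),(72,13)],
"fluid_bottle":[(0,17),(45,17),(55,8),(72,8)],
"seat_objective":[(0,42),(9,42)],"seat_adapter":[(0,36),(9,36)],"seat_eyepiece":[(0,28),(9,28)],"seat_relay":[(0,22),(9,22)]}
def proj(f,X):
    R=Ro.from_euler("xyz",f["orientation"],degrees=True).as_matrix()
    c=(X-np.array(f["position"]))@R; u=c@np.array(f["K"]).T
    return u[:,:2]/u[:,2:]
def back(f,uv,z):
    R=Ro.from_euler("xyz",f["orientation"],degrees=True).as_matrix()
    d=R@np.linalg.inv(f["K"])@np.array([uv[0],uv[1],1.]); p=np.array(f["position"])
    return (p+d*(z-p[2])/d[2])[:2]
A=np.linspace(0,2*np.pi,60,endpoint=False)
def sil(f,n,xy,z0,S=4):
    m=np.zeros((480*S,640*S),np.uint8)
    rings=[proj(f,np.c_[xy[0]+r/1e3*np.cos(A),xy[1]+r/1e3*np.sin(A),np.full(60,z0+z/1e3)]) for z,r in P[n]]
    for a,b in zip(rings,rings[1:]):
        h=cv2.convexHull(np.vstack([a,b]).astype(np.float32))
        cv2.fillPoly(m,[np.round(h*S+S/2-.5).astype(np.int32)],1)
    return m
def fit(cam,f,n,near=None,z0=.014):
    out=[]
    for d in regions_of(cam,n):
        reg=d["region"].astype(np.uint8)
        h=z0+P[n][-1][0]/2e3
        xy0=back(f,d["point"],h)
        if near is not None and np.hypot(*(xy0-near))>.03: continue
        if near is None and d["conf"]<.3: continue
        S=4; big=cv2.resize(reg,None,fx=S,fy=S,interpolation=cv2.INTER_NEAREST)
        def cost(xy):
            m=sil(f,n,xy,z0,S); return 1-(m&big).sum()/max(1,(m|big).sum())
        r=minimize(cost,xy0,method="Nelder-Mead",options=dict(initial_simplex=[xy0,xy0+[.006,0],xy0+[0,.006]],xatol=1e-4,fatol=1e-4))
        out.append((round(d["conf"],2),r.x.round(4),round(1-r.fun,3)))
    return out
E
python3 - <<'E'
from vis import *
for c in ("top","scene"):
    f=grab_frame(c)
    for n in P: print(c,n,fit(c,f,n))
E
```

```text
top objective_mid [(0.63, array([ 0.4609, -0.2109]), np.float64(0.945))]
top adapter_mid [(0.68, array([ 0.4694, -0.1322]), np.float64(0.952))]
top eyepiece_mid [(0.73, array([0.4622, 0.0296]), np.float64(0.955))]
top relay_mid [(0.76, array([ 0.3444, -0.0533]), np.float64(0.919)), (0.61, array([0.3614, 0.0046]), np.float64(0.852)), (0.43, array([ 0.4615, -0.0512]), np.float64(0.934))]
top fluid_bottle [(0.64, array([0.4644, 0.1056]), np.float64(0.945))]
top seat_objective [(0.59, array([ 0.6654, -0.075 ]), np.float64(0.926))]
top seat_adapter [(0.75, array([0.6577, 0.0125]), np.float64(0.965))]
top seat_eyepiece [(0.7, array([0.656 , 0.0148]), np.float64(0.65)), (0.62, array([0.6446, 0.1873]), np.float64(0.865))]
top seat_relay [(0.84, array([0.6521, 0.0992]), np.float64(0.936))]
scene objective_mid [(0.81, array([ 0.4627, -0.2128]), np.float64(0.958))]
scene adapter_mid []
scene eyepiece_mid [(0.62, array([0.4604, 0.0268]), np.float64(0.946))]
scene relay_mid [(0.76, array([0.3589, 0.0048]), np.float64(0.578)), (0.73, array([ 0.3644, -0.0472]), np.float64(0.885))]
scene fluid_bottle [(0.71, array([0.4615, 0.1025]), np.float64(0.879))]
scene seat_objective [(0.56, array([ 0.6652, -0.0765]), np.float64(0.966))]
scene seat_adapter [(0.78, array([0.6582, 0.0108]), np.float64(0.964))]
scene seat_eyepiece [(0.78, array([0.6449, 0.1868]), np.float64(0.937))]
scene seat_relay [(0.84, array([0.6512, 0.0984]), np.float64(0.903))]
```

```bash
cat > job.py <<'E'
from vis import *
OPT={"objective":((.4618,-.2118),.022),"adapter":((.4684,-.1332),.024),"eyepiece":((.4613,.0282),.030),"relay":((.4607,-.0520),.034)}
SEAT={"objective":(.6653,-.0757),"adapter":(.6583,.0117),"eyepiece":(.6447,.1870),"relay":(.6517,.0988)}
YD,YS=90.,94.4
UP=.2
def pick(n,xy=None,force=40):
    (x,y),z=OPT[n]
    if xy is not None: x,y=xy
    reach([x,y,UP],[180,0,YD]); move_gripper(1.0)
    move_linear([x,y,z+.07],[180,0,YD],vel=.2)
    move_linear([x,y,z],[180,0,YD],vel=.08)
    w=move_gripper(0.0,force=force); sleep(.2)
    s=get_state(); print("gripped",n,round(s["gripper_width"]*85,1),"mm",s["eef_pos"].round(4),s["contact_force"].round(1),round(s["clock"],1))
    move_linear([x,y,z+.02],vel=.06)
    s=get_state(); print("lifted",round(s["gripper_width"]*85,1),s["contact_force"].round(2))
    move_linear([x,y,UP],vel=.15)
def carry(n,d=(0,0)):
    x,y=np.array(SEAT[n])+d; z=OPT[n][1]
    reach([x,y,UP],[180,0,YS])
    sleep(.2); s=get_state(); print("above",s["eef_pos"].round(4),round(s["gripper_width"]*85,1),s["contact_force"].round(2))
def place(n,d=(0,0)):
    x,y=np.array(SEAT[n])+d; z=OPT[n][1]
    move_linear([x,y,z+.03],[180,0,YS],vel=.12)
    move_linear([x,y,z+.010],vel=.03); sleep(.2)
    f0=get_state()["contact_force"][2]; zz=z+.010
    while zz>z+.0005:
        zz-=.001; move_linear([x,y,zz],vel=.02); sleep(.05)
        df=get_state()["contact_force"][2]-f0
        if df>1.0: break
    print("touch: tcp",get_state()["eef_pos"].round(4),"rel z",round((zz-z)*1e3,1),"dF",round(df,2))
    move_gripper(1.0); sleep(.2)
    move_linear([x,y,z+.08],vel=.12); move_linear([x,y,UP],vel=.25)
    print("clock",get_state()["clock"])
def snap(tag):
    for c in ("top","scene"):
        f=grab_frame(c); cv2.imwrite(f"pics/{c}_{tag}.png",f["frame"][:,:,::-1])
E
python3 - <<'E'
from job import *
for n in OPT:
    for yd in (90,-90):
        print(n,yd,solve_ik([*OPT[n][0],OPT[n][1]],[180,0,yd]),solve_ik([*SEAT[n],.03],[180,0,yd+4.4]))
f=grab_frame("scene"); print(fit("scene",f,"adapter_mid"),fit("scene",f,"relay_mid",near=np.array([.46,-.05])))
E
```

```text
objective 90 [-32.20471537   2.25308978 -14.80394449  72.94296574   0.
  57.79528463] [-12.22545462  25.67640146  13.96449945  78.28809799   0.
  73.37454538]
objective -90 [ -32.20471537    2.25308978  -14.80394449   72.94296574    0.
 -122.20471537] [ -12.22545462   25.67640146   13.96449945   78.28809799    0.
 -106.62545462]
adapter 90 [-23.77054189  -0.95327727 -17.80467617  73.14860109   0.
  66.22945811] [-4.81363799 23.97829208 11.71001494 77.73172286  0.         80.78636201]
adapter -90 [ -23.77054189   -0.95327727  -17.80467617   73.14860109    0.
 -113.77054189] [ -4.81363799  23.97829208  11.71001494  77.73172286   0.
 -99.21363799]
eyepiece 90 [ -4.8248464   -4.92561066 -20.91356635  74.01204431   0.
  85.1751536 ] [10.45551778 25.93322459 14.30848254 78.37525796  0.         96.05551778]
eyepiece -90 [ -4.8248464   -4.92561066 -20.91356635  74.01204431   0.
 -94.8248464 ] [ 10.45551778  25.93322459  14.30848254  78.37525796   0.
 -83.94448222]
relay 90 [-14.73642073  -4.84365043 -20.37045076  74.47319967   0.
  75.26357927] [ 2.79533866 24.09038048 11.85775466 77.76737418  0.         88.39533866]
relay -90 [ -14.73642073   -4.84365043  -20.37045076   74.47319967    0.
 -104.73642073] [  2.79533866  24.09038048  11.85775466  77.76737418   0.
 -91.60466134]
[(0.85, array([ 0.4698, -0.1343]), np.float64(0.946)), (0.62, array([ 0.5631, -0.4083]), np.float64(0.72))] [(0.71, array([ 0.4608, -0.0539]), np.float64(0.889))]
```

```bash
sed -i 's/(.4684,-.1332)/(.4696,-.1332)/' job.py
python3 - <<'E'
from job import *
pick("eyepiece"); carry("eyepiece"); snap("e1")
E
```

```text
gripped eyepiece 37.3 mm [0.4619 0.0281 0.0308] [-0.9  0.2  5.1] 6.8
lifted 37.0 [-0.33 -0.08 -1.86]
above [0.6445 0.1858 0.2013] 37.4 [-0.19 -0.58 -0.37]
```

View pics/scene_e1.png

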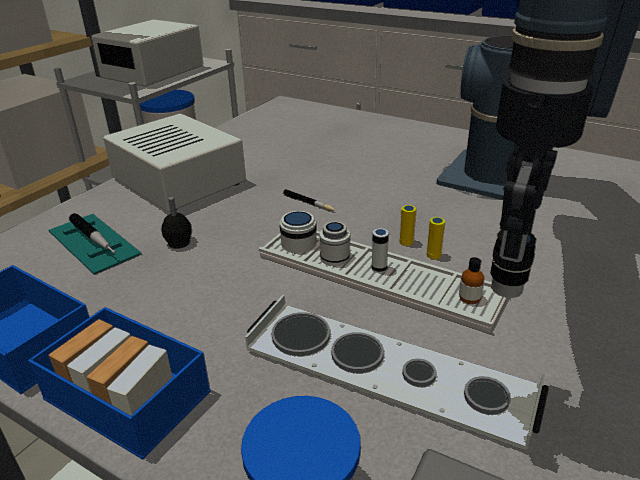

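The eyepiece is held upright at about (513,262) and the rest of the scene is undisturbed. Now placing it.

Run:
```python
from job import *
place("eyepiece")
reach([.45,-.0525,.2],[180,0,90]); snap("e2")
for c in ("top","scene"):
    f=grab_frame(c); print(c,fit(c,f,"eyepiece_mid",near=np.array(SEAT["eyepiece"]),z0=.018))
```

```text
touch: tcp [0.6448 0.187  0.0349] rel z 4.0 dF 4.61
clock 15.9
top [(0.82, array([0.6481, 0.1906]), np.float64(0.525))]
scene [(0.65, array([0.6443, 0.1859]), np.float64(0.969))]
```

View pics/scene_e2.png

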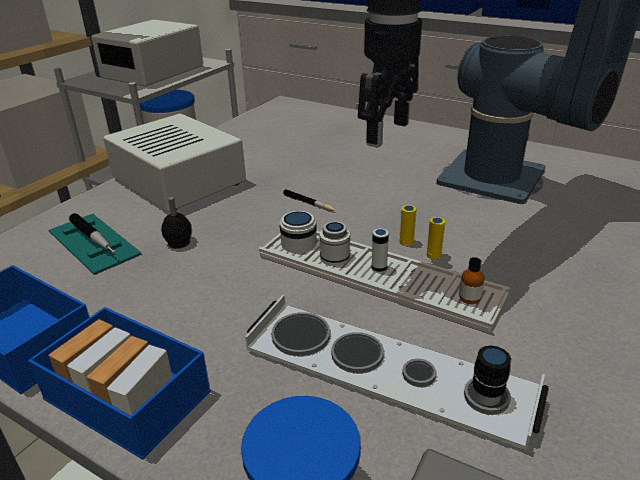

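The eyepiece stands in its seat at (491,375), and the scene fit puts it within about 1 mm of the centre. Relay tube next.

Run:
```python
from job import *
pick("relay",xy=(.461,-.0525)); carry("relay"); place("relay")
reach([.45,-.133,.2],[180,0,90]); snap("r2")
for c in ("top","scene"):
    f=grab_frame(c); print(c,fit(c,f,"relay_mid",near=np.array(SEAT["relay"]),z0=.018))
```

```text
gripped relay 24.3 mm [ 0.4614 -0.0526  0.0344] [0.6 0.2 3.9] 20.3
lifted 24.1 [ 0.76 -0.25 -1.15]
above [0.6513 0.0975 0.2012] 23.8 [-0.35  0.55 -1.14]
touch: tcp [0.6517 0.0988 0.0389] rel z 5.0 dF 1.3
clock 28.9333
top [(0.64, array([0.6518, 0.0999]), np.float64(0.909))]
scene [(0.94, array([0.6521, 0.0982]), np.float64(0.943))]
```

View pics/scene_r2.png

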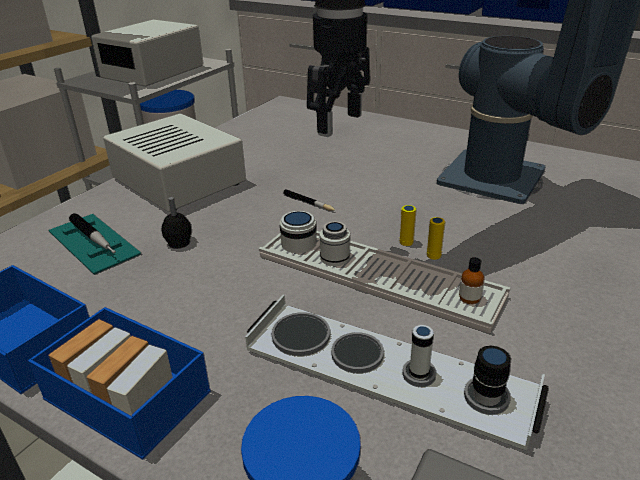

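The relay stands upright in its seat at (420,355). Adapter next. I'll check the grip width and height, then carry it over and place it.

Run:
```python
from job import *
pick("adapter"); carry("adapter"); place("adapter")
reach([.45,-.2,.2],[180,0,90]); snap("a2")
for c in ("top","scene"):
    f=grab_frame(c); print(c,fit(c,f,"adapter_mid",near=np.array(SEAT["adapter"]),z0=.018))
```

```text
gripped adapter 44.0 mm [ 0.4718 -0.1339  0.0268] [-1.3  1.4  7. ] 33.3
lifted 43.9 [ 0.44  0.13 -2.61]
above [0.6578 0.0102 0.201 ] 43.6 [ 0.62 -0.59 -1.77]
touch: tcp [0.6586 0.0117 0.0311] rel z 6.0 dF 6.26
clock 41.6583
top [(0.87, array([0.6568, 0.0126]), np.float64(0.951))]
scene [(0.61, array([0.6582, 0.0113]), np.float64(0.942))]
```

View pics/scene_a2.png

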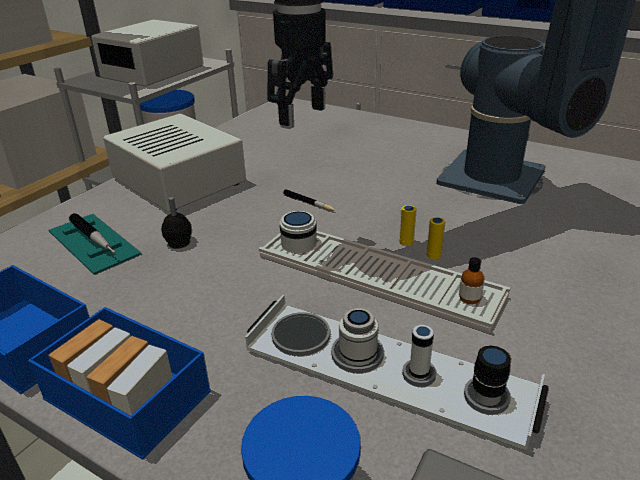

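The adapter stands in its seat at (358,340). Its grip width read lower than expected (44 mm for a 52 mm body), so I'll grip the objective slightly lower and look at it before I carry it.

```bash
sed -i 's/(.4618,-.2118),.022/(.4618,-.2118),.018/' job.py
python3 - <<'E'
from job import *
f=grab_frame("top"); print(fit("top",f,"objective_mid"))
pick("objective",force=50); snap("o1")
f=cv2.imread("pics/scene_a2.png")[290:420,280:540]; 
g=cv2.imread("pics/scene_o1.png")[60:300,180:460]
cv2.imwrite("pics/o1crop.png",np.hstack([cv2.resize(f,(400,200)),cv2.resize(g,(400,343))[:200]]) if 0 else cv2.resize(g,(560,480)))
cv2.imwrite("pics/a2crop.png",cv2.resize(f,(780,390),interpolation=cv2.INTER_CUBIC))
E
```

```text
[(0.4, array([0.6293, 0.1682]), np.float64(0.256))]
gripped objective 54.8 mm [ 0.4628 -0.2131  0.021 ] [-3.7  0.5  9.4] 46.0
lifted 54.9 [ 0.11  0.48 -4.1 ]
```

View pics/o1crop.png

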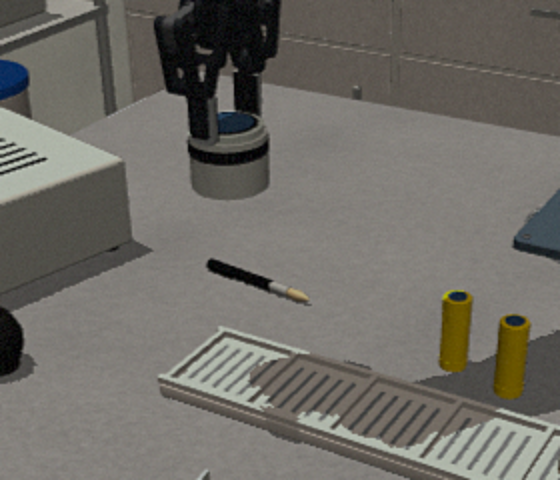

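View pics/a2crop.png

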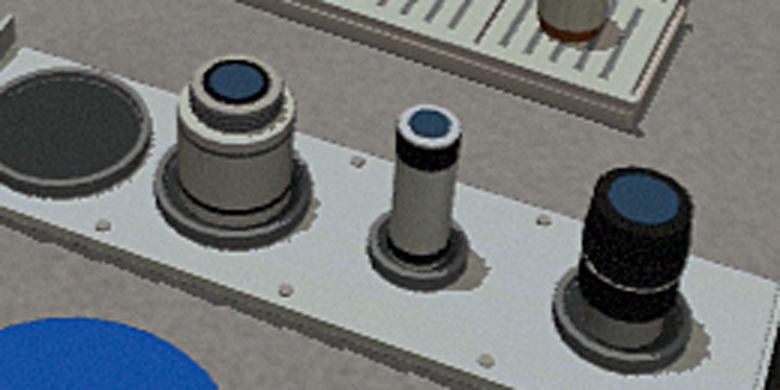

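The objective hangs upright, with the finger pads on its upper housing above the black ring. Carrying and placing it.

Run:
```python
from job import *
carry("objective"); place("objective")
reach([.3,-.25,.3],[180,0,90]); sleep(.3); snap("o2")
for c in ("top","scene"):
    f=grab_frame(c)
    for n in SEAT: print(c,n,SEAT[n],fit(c,f,n+"_mid",near=np.array(SEAT[n]),z0=.018))
    print(fit(c,f,"fluid_bottle",near=np.array([.463,.104])),[d["point"] for d in look_for(c,"blower")][:1])
f=cv2.imread("pics/scene_o2.png")[270:440,230:560]; cv2.imwrite("pics/o2crop.png",cv2.resize(f,(792,408),interpolation=cv2.INTER_CUBIC))
print(get_state()["clock"])
```

```text
above [ 0.6647 -0.0772  0.201 ] 54.8 [ 0.62 -0.2  -4.27]
touch: tcp [ 0.6656 -0.0759  0.0252] rel z 6.0 dF 6.59
clock 54.55
top objective (0.6653, -0.0757) [(0.88, array([ 0.6669, -0.0737]), np.float64(0.929))]
top adapter (0.6583, 0.0117) [(0.76, array([0.6578, 0.0126]), np.float64(0.932))]
top eyepiece (0.6447, 0.187) [(0.72, array([0.6462, 0.1887]), np.float64(0.938))]
top relay (0.6517, 0.0988) [(0.62, array([0.6512, 0.1007]), np.float64(0.852))]
[(0.58, array([0.465 , 0.1046]), np.float64(0.857))] [[474.4, 206.9]]
scene objective (0.6653, -0.0757) [(0.96, array([ 0.6671, -0.0765]), np.float64(0.97))]
scene adapter (0.6583, 0.0117) []
scene eyepiece (0.6447, 0.187) [(0.68, array([0.6441, 0.1861]), np.float64(0.96))]
scene relay (0.6517, 0.0988) [(0.73, array([0.6523, 0.0986]), np.float64(0.947))]
[(0.65, array([0.462 , 0.1029]), np.float64(0.916))] [[175.9, 229.8]]
57.1917
```

View pics/o2crop.png

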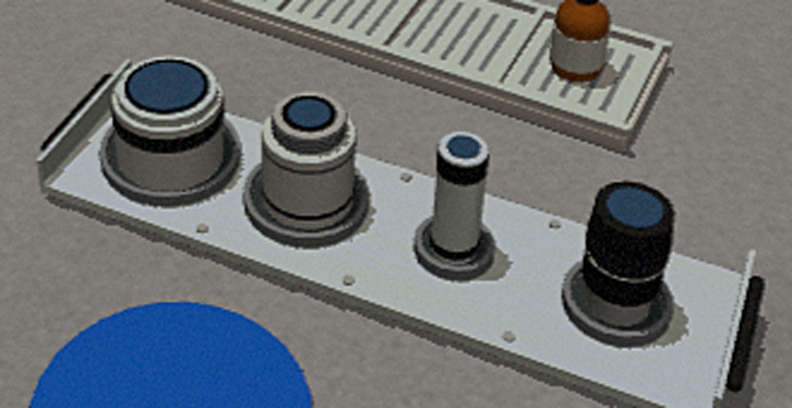

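View pics/top_o2.png

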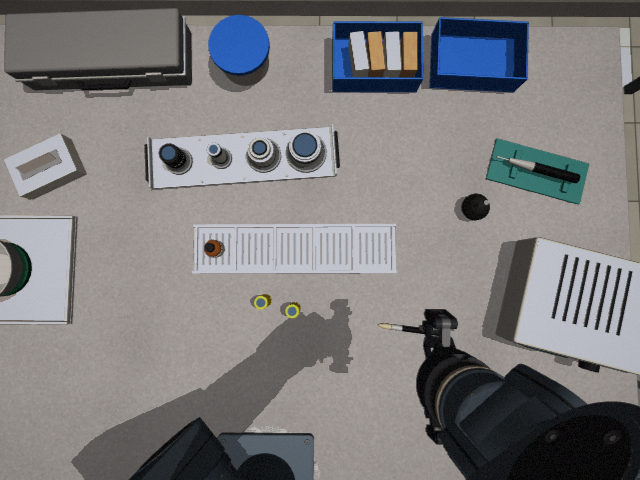

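All four optics stand upright in their own seats, and the bottle, blower and yellow decoys haven't moved. The arm is clear, so I'm handing in.

Run:
```python
from workcell import *
close_job()
```

```text
the job is handed in; nothing more can be done
```

I moved the eyepiece, relay tube, camera adapter and main objective, in that order, each into its own seat. Each was lowered in 1 mm steps until the force reading showed it touching the felt, then released. I handed the job in at about 57 s.

**Position:** the last silhouette fits put every optic within about 3 mm of its seat centre; the limit is 10 mm. In the final scene view the network did not find the adapter. The top view then, and both cameras right after I placed it, put it within 2 mm.

**Upright and undisturbed:** in the last pictures all four stand upright with the glass up. The bottle, the blower and the yellow look-alikes had not visibly moved, and the arm was clear of everything.

**Readings that disagreed:** the gripper reported narrower widths than the stated diameters: 44 mm for the 52 mm adapter and 55 mm for the 64 mm objective. The gripper also sat about 3 mm higher than commanded on both. I did not find out why. Both held without slipping and touched down about 4 mm above their pick-up height, as expected for the felt.

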